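# Set the joint of a dry-laid tile with a spacer and hold it pressed

### The job

Stand the yellow spacer on its foot in the joint beside the loose blue tile that is wide enough for it, about midway along the joint and on the tray's floor, and let go of it; do not force it into the tight joint on the other side. Then bring the blue tile, flat on the tray floor, up against the spacer so that the glued tile, spacer and blue tile are square and touch flush, with the blue tile in line with the terracotta tiles in the row. Finish while still holding the blue tile with the gripper, pressing it steadily against the spacer with roughly 10 N (a light, firm push, no hard shove); leave the jar, brush and bowl alone.

Things in the scene. Friction and masses are not known exactly. Their poses are not given: they have to be found in the camera images.
- tray: open wooden finds tray, white floor, fixed, 204 mm (x) by 254 mm (y) outside, walls 12 mm thick and 30 mm high, floor surface 8 mm above the table. Origin: centre of its underside. Three tiles in a row along its y axis through its centre: a terracotta tile glued at each end, centres 64 mm from the tray centre, and the loose blue tile between them
- tile: loose blue tile with white frame and dot, 56 mm (x) by 60 mm (y) by 20 mm high, 0.08 to 0.15 kg, on the tray floor, a little off line and askew. Its y runs along the row; the gripper can straddle its two free edges (56 mm apart, across the row). Origin: centre of its underside. Its joint to the narrow terracotta tile starts about 20 mm wide, that to the wide one about 4 mm
- half_tile: narrow terracotta tile with a white frame, 56 mm (x) by 28 mm (y) by 20 mm high, glued in the tray at one end of the row (which end varies), axes parallel to the tray's. Origin: centre of its underside, on the tray floor
- full_tile: wide terracotta tile with a white frame, 56 mm (x) by 60 mm (y) by 20 mm high, glued in the tray at the other end of the row, axes parallel to the tray's. Origin: centre of its underside, on the tray floor
- spacer: yellow plastic spacer, 30 g, upright on the table: a blade 44 mm long (x), 12 mm thick (y), 30 mm high, and on top of its middle a grip tab equally thick, 28 mm long, 22 mm high (52 mm high in all). Origin: centre of its underside. It goes in with its x axis across the row, its thickness along the row
- jar: amber jar with black cap, 52 mm across, 75 mm high, on the table; leave alone. Origin: centre of its underside
- brush: brush 180 mm long lying on the table along its x; leave alone. Origin: under its middle
- bowl: terracotta bowl 100 mm across, 45 mm high, on the table; leave alone. Origin: centre of its underside

How it is judged (in metres and radians):
On the way:
1. the spacer stands on the tray floor in the joint between the blue tile and the narrow terracotta tile, let go (horizontal distance between spacer and half_tile below 0.03 m and horizontal distance between spacer and tile below 0.048 m and x of spacer in the frame of half_tile between -0.012 and 0.012 m and z of spacer in the frame of tray below 0.0105 m and contact force between each of the arm, the fingers and spacer below 0.5 N and angle between spacer's own z axis and vertical below 0.3 rad), for 0.2 s.
At the end, for the whole second after the job is handed in: Spacer upright (0.06 rad), released, on the floor between narrow and blue tile, square to 0.05 rad, within 12 mm of mid-joint; blue tile flat, square to 0.04 rad, in line to 5 mm, 54 to 58.5 mm from narrow tile, held by the fingers, pressing spacer and narrow tile with 1.5 to 40 N (horizontal distance between spacer and half_tile below 0.03 m and horizontal distance between spacer and tile below 0.048 m and x of spacer in the frame of half_tile between -0.012 and 0.012 m and z of each of spacer, tile in the frame of tray below 0.0105 m and contact force between each of the arm, the fingers and spacer below 0.5 N and angle between spacer's own z axis and vertical below 0.06 rad and angle between the y axis of spacer and the y axis of half_tile, either way round below 0.05 rad and angle between the y axis of tile and the y axis of half_tile, either way round below 0.04 rad and horizontal distance between tile and half_tile between 0.054 and 0.0585 m and x of tile in the frame of half_tile between -0.005 and 0.005 m and angle between tile's own z axis and vertical below 0.04 rad and contact force between tile and spacer between 1.5 and 40 N and contact force between spacer and half_tile above 1.5 N and contact force between the fingers and tile above 2 N); the arm keeps its last pose, push and grip.
It fails at once if the spacer is forced into the tight joint (over 5 N against the wide terracotta tile) (contact force between spacer and full_tile above 5 N).
It fails at once if the blue tile is shoved against the spacer with more than 60 N (contact force between tile and spacer above 60 N).
It fails at once if jar, brush or bowl moved more than 20 mm (distance of any of jar, brush, bowl from where it was at the start of the episode above 0.02 m).
It also fails if it takes over 54 s, if anything falls off the work surface, if the arm or the gripper's body presses on something with over 40 N, if the wrist force passes 120 N, or if a joint passes its speed limit or range.

### The arm

A 7-joint arm with a two-finger parallel gripper is mounted at the origin on the work surface. World frame = base frame: x ahead of the robot, y to its left, z up, the work surface at z = 0. Lengths are in m, angles in degrees, forces in N, time in s.
With the tool pointing down it reaches from about 0.425 to 0.875 m from the base axis. Payload 4.7 kg.
Tool frame: the origin (TCP) lies on the centre line of the jaws, within the pads' length; the fingertips stand ahead of it and the grasp point (between the pads) lies 2 mm behind it (env.tip_reach is the x of the fingertips in the tool frame, in m); x points along the fingers, z is the direction in which the jaws open and shut, and the axes are right-handed (so a half turn about x gives the same grasp; the last joint's range is limited). The gripper opens to 87 mm and grips with 3 to 60 N. Pads are 19 mm wide; open, the fingers measure 117 mm over their backs; the gripper's body (75 mm by 190 mm) begins 51 mm behind the grasp point.
Start: joints at [64.922, 18.392, -4.016, 83.108, 1.295, 78.541, -3.26], TCP at [0.284, -0.585, 0.24] pointing down, gripper open.
Joint ranges: [-163.93, 163.93], [-17.29, 119.83], [-79.2, 71.16], [3.27, 140.29], [-89.18, 269.18], [5.43, 117.66], [-154.24, 154.24]. Speed limits (degrees/s): [147.25, 147.25, 180, 180, 180, 180, 180].

### API

Orientations are given as [roll, pitch, yaw] about the fixed x, y, z axes, in that order (R = Rz(yaw) Ry(pitch) Rx(roll)).
In Python, from cell import telemetry, optics, env, models gives the robot as it stands.
- The arm moves only by the shell command python3 -m pendant 'ROWS' [FORCE]. ROWS is JSON, a list of rows, each a list of 3 entries, a list of its own where there are three numbers: the finger opening in mm, from 0 to 87, then the shift along the tool's x, y, z in mm, then the turn, a rotation vector about the tool's x, y, z in rad. A call has 1 to 10 rows; each row is the pose to reach, as a shift and turn from the pose commanded when the call began, along the tool's axes at that moment; what a row does not reach only later rows make up. A row lasts 1/12 s, in which the tool goes at most 41.7 mm and 7.16 degrees, less where a joint would pass 70% of its speed; a pose out of reach is approached as far as the arm can. A call with a gripper value outside its range is refused whole. The fingers move at their own pace and stop on an object; FORCE is the grip in N (left out, the last holds). Time passes only in rows, so rows that repeat a pose let the fingers close. It gives the time, the measured TCP pose, the force and the opening at its end, in the units of the state.
- telemetry.get_obs(): the state, without advancing time (a new reading comes with each control period).
- optics.read_camera(name): name is "scene" or "top"; returns a dict with "image" (420x560x3 uint8, blue, green, red), "range_z" (420x560 float32, m along the optical axis (not along the pixel's ray), 0 where there is no reading), "fx", "fy", "cx", "cy" (pixels), "k1" (the pictures are not rectified: a ray, as slopes to the right and down, at radius r is drawn at 1 + k1 r^2 times it, then the intrinsics apply), "cam_to_world" (4x4, takes a point from camera to world coordinates). Camera axes: x right, y up, looking along -z (the intrinsics and any distortion apply to the point x, -y, -z); pixel columns grow to the right and rows downward; lengths in m; the calibration is good to about 2 mm. A picture is of the moment at which its call begins.
- env.sign_off(): hands the job in, once; it reports no verdict.
Trained networks look in the newest picture that a camera, given by its name, has taken for a name from the list of things; names that differ only in an ending like _2 or _b are one class to them, and where a whole thing is asked for, a point or a joint stands for the part that bears it (a point fixed in the world has none). Each returns a list of dicts, best first, with "confidence" (0 to 1); they miss things now and then, are a little off and sometimes report something else, mostly with a low value. They report only what shows in the picture. A call takes as long as a camera call.
- models.masks_of(camera, label): "pixels" (420x560 bool, what is visible of it) and "extent" ([left, top, right, bottom] as shares, 0 to 1, of the picture: columns of its width, rows of its height, round what is visible of it).
- models.landmark_of(camera, label): "centre" ([row, column] as shares, 0 to 1, of the picture: columns of its width, rows of its height: a listed point, or the origin of a listed thing).
The state is a dict: "time_s": time; "qpos": joint angles; "joint_velocities": joint speeds; "effort": joint torques, N m; "tool_pos": TCP position; "tool_rot": TCP orientation; "force": force on the tool from outside, world axes, zero at the start; "wrist_torque": the same for the moment, N m; "grip_width": finger opening in m.
Only numpy, scipy, OpenCV 4.12 (cv2) and the standard library are available. Lean on these libraries where they do the work, as an engineer would, in place of code of your own. Each camera call takes 0.05 s, during which the arm holds its last target.

## Working session

There is one attempt and no reset: what is moved stays moved. The work goes in short steps, Python scripts to look and compute and a shell command to move; the robot and the scene stay as the last step left them, time stands still between calls to the robot, and variables do not carry over. Pictures are saved under pics/ and viewed, and the job is handed in when it is done.

```bash
ls; mkdir -p pics; python3 - <<'E'
from cell import telemetry, optics, env, models
import cv2,numpy as np
o=telemetry.get_obs(); print(o); print(env.tip_reach)
for n in ["scene","top"]:
    c=optics.read_camera(n); cv2.imwrite(f"pics/{n}0.png",c["image"])
    print(n,c["fx"],c["fy"],c["cx"],c["cy"],c["k1"],np.round(c["cam_to_world"],4).tolist())
E
```

```text
pics
{'time_s': 0.0, 'qpos': array([64.92251164, 18.4395575 , -4.01484128, 83.1759969 ,  1.29439848,
       78.54098976, -3.26085677]), 'joint_velocities': array([-0.01756544, -0.0126458 ,  0.06849867, -0.08376905,  0.10486289,
       -0.14499483,  0.05075374]), 'effort': array([-2.51755080e-05, -4.91289496e+01, -4.03907290e-01, -3.12527633e+01,
       -6.38609659e-02,  4.36439062e-02,  1.91382642e-04]), 'tool_pos': array([ 0.28349118, -0.58432973,  0.23844616]), 'tool_rot': array([-177.19409504,   89.88853141,  118.69153541]), 'force': array([ 0.1673907 , -0.04433242,  0.42810231]), 'wrist_torque': array([-0.014486  ,  0.03296488, -0.04713144]), 'grip_width': 0.08689585676507483}
0.017
scene 455.1105252350408 455.1105252350408 279.48679197519914 207.57430322335017 -0.02949800715835479 [[-0.7914, -0.4778, 0.3813, 0.9956], [0.6111, -0.6345, 0.4733, 0.5469], [0.0158, 0.6076, 0.7941, 0.9802], [0.0, 0.0, 0.0, 1.0]]
top 394.292946758523 394.292946758523 277.9708858563705 204.7408295289738 -0.10118721069949688 [[-0.0294, 0.9888, -0.1464, 0.4206], [-0.9993, -0.0324, -0.0186, -0.0188], [-0.0231, 0.1458, 0.989, 0.997], [0.0, 0.0, 0.0, 1.0]]
```

View pics/scene0.png

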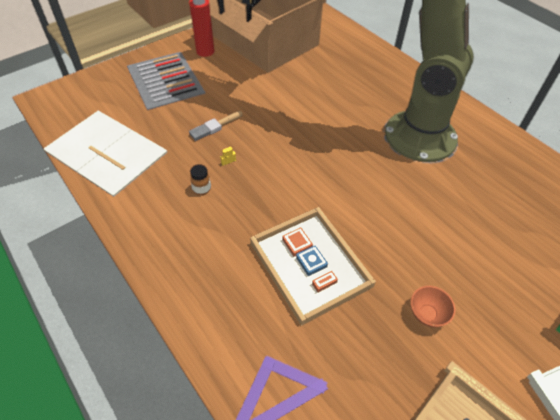

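View pics/top0.png

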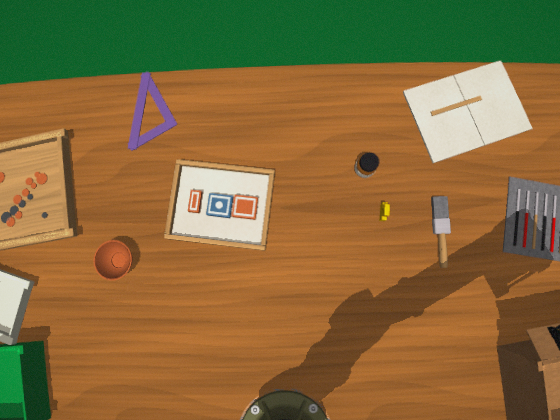

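```bash
cat > h.py <<'E'
import numpy as np, cv2, json
from cell import telemetry, optics, env, models
def K(c): return np.array([[c["fx"],0,c["cx"]],[0,c["fy"],c["cy"]],[0,0,1.]])
def D(c): return np.array([c["k1"],0,0,0.])
def ray(c,uv):
    uv=np.asarray(uv,float).reshape(-1,1,2)
    p=cv2.undistortPoints(uv,K(c),D(c)).reshape(-1,2)
    return np.c_[p[:,0],-p[:,1],-np.ones(len(p))]
def toworld(c,pc):
    T=c["cam_to_world"]; return pc@T[:3,:3].T+T[:3,3]
def atz(c,uv,z):
    T=c["cam_to_world"]; d=ray(c,uv)@T[:3,:3].T; o=T[:3,3]
    return o+d*((z-o[2])/d[:,2])[:,None]
def depthpts(c,mask):
    v,u=np.nonzero(mask&(c["range_z"]>0))
    return toworld(c,ray(c,np.c_[u,v])*c["range_z"][v,u][:,None])
def proj(c,P):
    T=c["cam_to_world"]; p=(np.atleast_2d(P)-T[:3,3])@T[:3,:3]
    p=p*[1,-1,-1]
    return cv2.projectPoints(p.reshape(-1,1,3),np.zeros(3),np.zeros(3),K(c),D(c))[0].reshape(-1,2)
E
python3 - <<'E'
from h import *
for n in ["scene","top"]:
    c=optics.read_camera(n)
    np.save(f"{n}0.npy",c,allow_pickle=True)
    for l in ["tray","tile","half_tile","full_tile","spacer","jar","brush","bowl"]:
        m=models.masks_of(n,l)[:2]; k=models.landmark_of(n,l)[:2]
        for a in m:
            P=depthpts(c,a["pixels"]); v,u=np.nonzero(a["pixels"])
            print(n,l,"mask %.2f"%a["confidence"],len(u),u.mean().round(1),v.mean().round(1),np.percentile(P,[5,50,95],axis=0).round(3).tolist() if len(P) else '')
        for a in k:
            r,cc=a["centre"]; print("   lm %.2f"%a["confidence"],(cc*560,r*420))
E
```

```text
scene tray mask 0.78 6954 311.7 266.3 [[0.477, 0.031, 0.005], [0.589, 0.168, 0.01], [0.678, 0.273, 0.031]]
   lm 0.95 (311.528, 261.198)
   lm 0.32 (298.98400000000004, 243.306)
scene tile mask 0.98 629 311.7 259.7 [[0.544, 0.121, 0.012], [0.573, 0.152, 0.028], [0.598, 0.18, 0.031]]
   lm 0.87 (309.512, 261.702)
scene half_tile mask 0.63 332 324.4 281.2 [[0.56, 0.2, 0.013], [0.587, 0.215, 0.027], [0.611, 0.228, 0.031]]
   lm 0.86 (323.79200000000003, 285.81)
   lm 0.72 (229.096, 164.598)
scene full_tile mask 0.59 567 296.5 240.9 [[0.539, 0.058, 0.01], [0.569, 0.088, 0.028], [0.593, 0.116, 0.031]]
   lm 0.74 (299.376, 242.38199999999998)
scene spacer mask 0.62 188 227.3 156.7 [[0.525, -0.268, 0.003], [0.545, -0.257, 0.025], [0.562, -0.253, 0.051]]
   lm 0.55 (200.424, 185.598)
   lm 0.54 (226.072, 164.892)
scene jar mask 0.55 526 200.0 178.8 [[0.638, -0.24, 0.007], [0.662, -0.208, 0.053], [0.682, -0.198, 0.077]]
   lm 0.97 (202.384, 189.882)
scene brush mask 0.57 609 212.5 125.6 [[0.411, -0.431, 0.0], [0.507, -0.403, 0.017], [0.573, -0.39, 0.022]]
   lm 0.64 (215.992, 126.42)
scene bo
[... 798 characters left out ...]
op spacer mask 0.72 136 384.4 210.8 [[0.522, -0.269, 0.014], [0.539, -0.26, 0.041], [0.558, -0.257, 0.054]]
   lm 0.53 (383.096, 215.208)
   lm 0.23 (197.39999999999998, 203.994)
top jar mask 0.84 470 366.8 164.8 [[0.633, -0.243, 0.013], [0.649, -0.22, 0.073], [0.673, -0.2, 0.077]]
top jar mask 0.38 570 219.6 205.2 [[0.543, 0.118, 0.02], [0.567, 0.144, 0.028], [0.594, 0.174, 0.031]]
   lm 0.70 (364.672, 170.814)
top brush mask 0.82 930 441.0 226.0 [[0.408, -0.428, 0.011], [0.505, -0.408, 0.018], [0.569, -0.392, 0.022]]
   lm 0.83 (440.608, 232.008)
top bowl mask 0.80 1217 112.2 260.0 [[0.398, 0.378, 0.004], [0.438, 0.425, 0.02], [0.478, 0.456, 0.045]]
   lm 0.79 (122.80799999999999, 258.804)
```

```bash
python3 - <<'E'
import cv2
a=cv2.imread("pics/top0.png"); b=cv2.imread("pics/scene0.png")
cv2.imwrite("pics/ct.png",cv2.resize(a[150:260,155:285],None,fx=6,fy=5.4,interpolation=cv2.INTER_CUBIC)[:600,:800])
x=cv2.resize(b[200:325,240:385],None,fx=4,fy=4,interpolation=cv2.INTER_CUBIC)
cv2.imwrite("pics/cs.png",x)
y=cv2.resize(a[190:230,360:410],(500,400),interpolation=cv2.INTER_CUBIC)
cv2.imwrite("pics/csp.png",y)
E
```

```text
(no output)
```

View pics/ct.png

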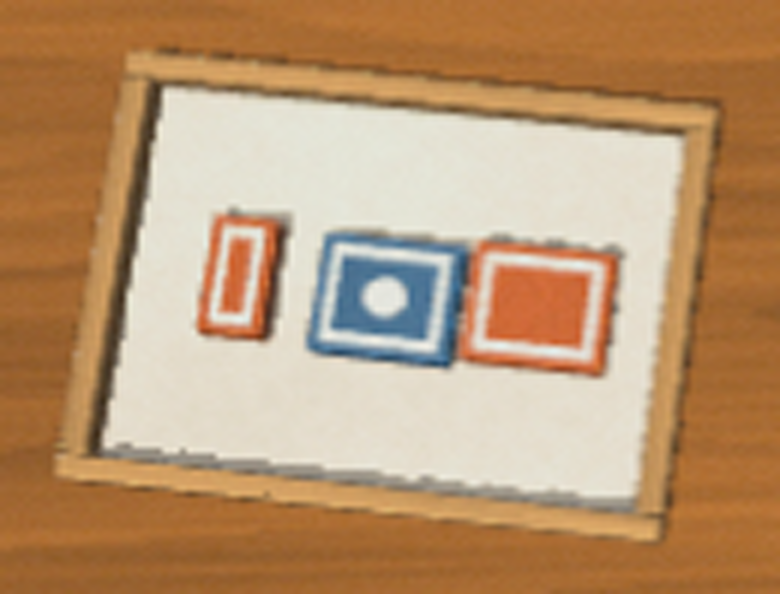

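View pics/cs.png

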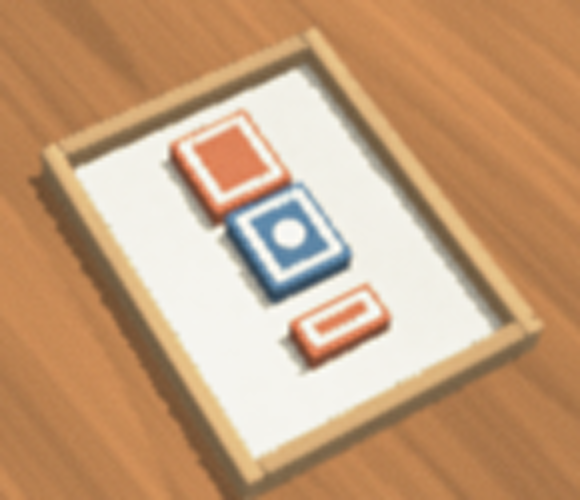

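View pics/csp.png

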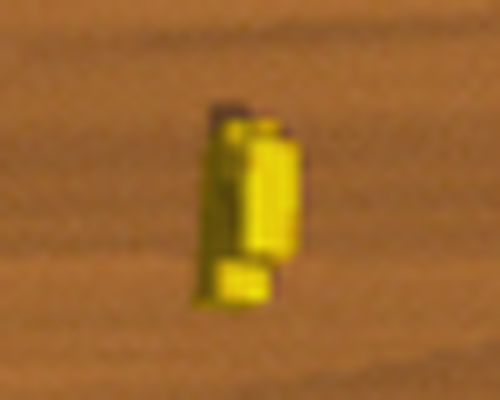

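```bash
cat > fit.py <<'E'
from h import *
from scipy.optimize import minimize
S=8
def cmask(c,kind,roi):
    x0,y0,x1,y1=roi
    im=c["image"][y0:y1,x0:x1].astype(np.float32)
    im=cv2.resize(im,None,fx=S,fy=S,interpolation=cv2.INTER_CUBIC)
    b,g,r=im[...,0],im[...,1],im[...,2]
    s=np.maximum(np.maximum(b,g),r)-np.minimum(np.minimum(b,g),r)
    if kind=="red": m=(r-b>70)&(r>90)
    if kind=="blue": m=(b-r>35)
    if kind=="yellow": m=(g-b>75)&(r-g<45)
    m=m.astype(np.uint8)
    cs,_=cv2.findContours(m,cv2.RETR_EXTERNAL,cv2.CHAIN_APPROX_NONE)
    k=max(cs,key=cv2.contourArea); o=np.zeros_like(m); cv2.drawContours(o,[k],-1,1,-1); return o
def boxes(kind):
    return kind
def corners(p,bx):
    x,y,yaw=p; ca,sa=np.cos(yaw),np.sin(yaw); out=[]
    for (hx,hy,z0,z1) in bx:
        P=[[x+ca*a-sa*b,y+sa*a+ca*b,z] for a in(-hx,hx) for b in(-hy,hy) for z in(z0,z1)]
        out.append(np.array(P))
    return out
def rend(c,p,bx,roi,shape):
    o=np.zeros(shape,np.uint8)
    for P in corners(p,bx):
        q=(proj(c,P)-[roi[0],roi[1]]+.5)*S-.5
        h=cv2.convexHull(q.astype(np.float32)).reshape(-1,2)
        cv2.fillConvexPoly(o,np.round(h*16).astype(np.int32),1,shift=4)
    return o
def fit(cams,masks,rois,p0,bx):
    def cost(p): return sum((rend(c,p,bx,r,m.shape)!=m).sum() for c,m,r in zip(cams,masks,rois))/sum(m.sum() for m in masks)
    best=None
    for d in (0,.1,-.1):
        q=np.array(p0,float)+[0,0,d]
        r=minimize(cost,q,method="Nelder-Mead",options=dict(initial_simplex=q+np.array([[0,0,0],[.006,0,0],[0,.006,0],[0,0,.15]]),xatol=1e-5,fatol=1e-5,maxiter=300))
        if best is None or r.fun<best.fun: best=r
    return best.x,best.fun
E
cat > run1.py <<'E'
from fit import *
C={n:optics.read_camera(n) for n in("top","scene")}
z=.008; Y=0.08
obj={"half":("red",[(.028,.014,z,z+.02)],(.582,.212,-.13)),"full":("red",[(.028,.03,z,z+.02)],(.565,.085,-.13)),
"tile":("blue",[(.028,.03,z,z+.02)],(.57,.148,-.1)),"spacer":("yellow",[(.022,.006,0,.03),(.014,.006,.03,.052)],(.543,-.262,-.1))}
lab={"half":"half_tile","full":"full_tile","tile":"tile","spacer":"spacer"}
res={}
for k,(col,bx,p0) in obj.items():
    ms=[];rs=[];cs=[]
    for n,c in C.items():
        q=proj(c,[[p0[0],p0[1],.02]])[0]
        h=24 if k!="half" else 17
        if k=="half": 
            pass
        roi=[int(q[0]-h),int(q[1]-h),int(q[0]+h),int(q[1]+h)]
        m=cmask(c,col,roi); ms.append(m);rs.append(roi);cs.append(c)
        p,f=fit([c],[m],[roi],p0,bx); print(k,n,np.round(p[:2]*1e3,1),np.degrees(p[2]).round(2),round(f,3))
        o=cv2.resize(c["image"][roi[1]:roi[3],roi[0]:roi[2]],None,fx=S,fy=S,interpolation=cv2.INTER_CUBIC)
        e=rend(c,p,bx,roi,m.shape)
        for mm,colr in((m,(0,255,0)),(e,(255,0,255))):
            cc,_=cv2.findContours(mm,cv2.RETR_EXTERNAL,cv2.CHAIN_APPROX_NONE); cv2.drawContours(o,cc,-1,colr,1)
        cv2.imwrite(f"pics/f_{k}_{n}.png",o)
    p,f=fit(cs,ms,rs,p0,bx); print(k,"both",np.round(p[:2]*1e3,1),np.degrees(p[2]).round(2),round(f,3))
E
python3 run1.py
python3 - <<'E'
import cv2,numpy as np
rows=[np.hstack([cv2.resize(cv2.imread(f"pics/f_{k}_{n}.png"),(200,200)) for k in("half","full","tile","spacer")]) for n in("top","scene")]
cv2.imwrite("pics/fits.png",np.vstack(rows))
E
```

```text
half top [582.4 211.8] -9.91 0.168
half scene [580.3 209.9] -0.36 0.273
half both [581.9 211.4] -4.19 0.231
full top [563.6  84. ] -8.26 0.04
full scene [551.6  -5.3] 81.17 0.129
full both [563.6  84.1] -8.0 1.067
tile top [569.6 147.7] -10.82 0.106
tile scene [561.9 133.6] 43.49 2.135
tile both [569.2 147.6] -11.48 0.699
spacer top [ 540.6 -265.1] -9.65 0.334
spacer scene [ 540.3 -263.3] -1.34 0.112
spacer both [ 540.4 -264.7] -9.13 0.215
```

View pics/fits.png

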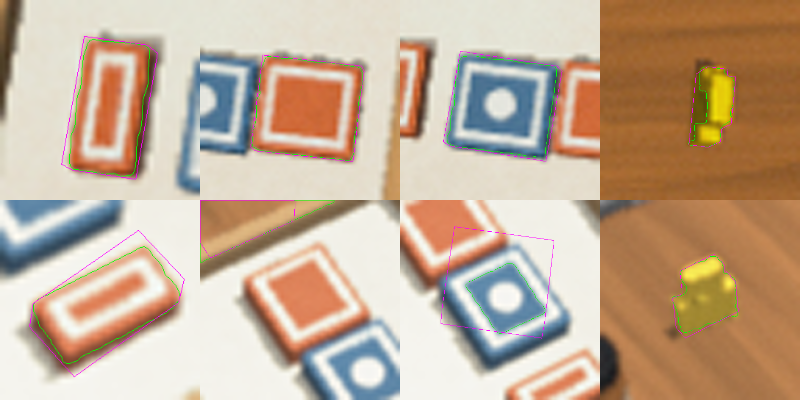

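```bash
cat > run2.py <<'E'
from fit import *
def inner(c,col,p,h=14):
    q=proj(c,[[p[0],p[1],.028]])[0]; x0,y0=int(q[0]-h),int(q[1]-h)
    im=c["image"][y0:y0+2*h,x0:x0+2*h].astype(np.float32)
    im=cv2.resize(im,None,fx=S,fy=S,interpolation=cv2.INTER_CUBIC)
    d=im[...,2]-im[...,0]; d=d if col=="red" else -d
    out=[]
    t=0.5*(np.percentile(d,98)+np.percentile(d,5)) if col=="red" else .5*(np.percentile(d,98)+np.percentile(d,10))
    m=(d>t).astype(np.uint8)
    cs,_=cv2.findContours(m,cv2.RETR_LIST,cv2.CHAIN_APPROX_NONE)
    sel=[]
    cc=np.array([(q[0]-x0+.5)*S-.5,(q[1]-y0+.5)*S-.5])
    for k in cs:
        if cv2.contourArea(k)<150: continue
        b=cv2.boundingRect(k)
        if b[0]<=1 or b[1]<=1 or b[0]+b[2]>=2*h*S-1 or b[1]+b[3]>=2*h*S-1: continue
        uv=(k.reshape(-1,2)+.5)/S-.5+[x0,y0]
        W=atz(c,uv,.028)[:,:2]*1000
        (a,bb),(w,hh),an=cv2.minAreaRect(W.astype(np.float32))
        M=cv2.moments(W.astype(np.float32).reshape(-1,1,2)); ctr=(M["m10"]/M["m00"],M["m01"]/M["m00"])
        an=(an+45)%90-45
        out.append((np.round(ctr,1),np.round((a,bb),1),(round(w,1),round(hh,1)),round(an,2)))
    return out
if __name__=="__main__":
  C={n:optics.read_camera(n) for n in("top","scene")}
  for k,col,p in(("half","red",(.582,.2105)),("tile","blue",(.57,.147)),("full","red",(.5635,.084))):
    for n,c in C.items():
        for o in inner(c,col,p,18 if k!="half" else 15): print(k,n,*o)
E
python3 run2.py
```

```text
half top [581.5 210.3] [581.6 210.2] (9.9, 35.3) -8.78
half top [581.5 210.1] [581.5 210.1] (20.0, 48.3) -8.12
half top [581.  209.6] [581.  209.6] (29.0, 56.9) -8.46
half scene [582.7 211.5] [582.5 211.7] (10.9, 36.9) -7.79
half scene [582.6 211.8] [582.6 211.8] (18.5, 47.0) -8.69
tile top [569.4 147.5] [569.5 147.6] (18.5, 18.1) 43.85
tile top [569.1 147.5] [569.1 147.5] (42.4, 36.5) -9.02
tile top [569.1 147.5] [569.1 147.6] (51.7, 47.5) -9.06
tile top [568.4 146.6] [568.5 146.7] (61.3, 57.2) -8.87
tile scene [592.8 164.4] [592.9 164.1] (5.5, 13.0) 5.89
tile scene [591.3 152.8] [591.2 152.7] (9.9, 4.3) -6.64
tile scene [589.6 143. ] [589.7 143. ] (4.0, 9.0) 2.28
tile scene [551.4 161.3] [551.6 161.3] (9.0, 3.7) -4.52
tile scene [588.2 133.6] [588.3 133.7] (4.2, 8.8) 2.24
tile scene [574.3 146.5] [573.8 146.4] (12.5, 6.2) -27.81
tile scene [565.4 152.3] [565.6 152.2] (12.8, 5.8) -43.59
tile scene [549.8 152.3] [549.9 152.3] (8.8, 3.6) -5.18
full top [563.2  83.5] [563.2  83.6] (42.3, 36.9) -7.78
full top [563.1  83.4] [563.1  83.5] (51.3, 46.9) -8.05
full top [562.3  83.3] [562.4  83.3] (62.7, 58.8) -8.24
full scene [563.8  84.8] [563.8  84.7] (42.5, 36.0) -8.13
full scene [564.  85.] [564.   84.9] (52.4, 48.4) -8.4
```

```bash
cat > run3.py <<'E'
from fit import *
C={n:optics.read_camera(n) for n in("top","scene")}
bx=[(.022,.006,0,.03),(.014,.006,.03,.052)]
p0=(.541,-.264,-.1)
outs=[];M=[];R=[]
for n,c in C.items():
    q=proj(c,[[p0[0],p0[1],.025]])[0];h=18;roi=[int(q[0]-h),int(q[1]-h),int(q[0]+h),int(q[1]+h)]
    im=cv2.resize(c["image"][roi[1]:roi[3],roi[0]:roi[2]],None,fx=S,fy=S,interpolation=cv2.INTER_CUBIC)
    hsv=cv2.cvtColor(im,cv2.COLOR_BGR2HSV); m=((hsv[...,0]>=20)&(hsv[...,1]>130)&(hsv[...,0]<40)).astype(np.uint8)
    m=cv2.morphologyEx(m,cv2.MORPH_CLOSE,np.ones((9,9)))
    k=max(cv2.findContours(m,cv2.RETR_EXTERNAL,cv2.CHAIN_APPROX_NONE)[0],key=cv2.contourArea)
    o=np.zeros_like(m);cv2.drawContours(o,[k],-1,1,-1);M.append(o);R.append(roi)
    p,f=fit([c],[o],[roi],p0,bx); print(n,np.round(p[:2]*1e3,1),np.degrees(p[2]).round(2),round(f,3))
    for mm,colr in((o,(0,255,0)),(rend(c,p,bx,roi,m.shape),(255,0,255))):
        cv2.drawContours(im,cv2.findContours(mm,cv2.RETR_EXTERNAL,cv2.CHAIN_APPROX_NONE)[0],-1,colr,1)
    outs.append(im)
p,f=fit(list(C.values()),M,R,p0,bx); print("both",np.round(p[:2]*1e3,1),np.degrees(p[2]).round(2),round(f,3))
cv2.imwrite("pics/sp3.png",np.hstack(outs))
E
python3 run3.py
cat > plan.py <<'E'
# python3 plan.py x y z(mm) yawdeg(of jaw axis z, in world) -> shift & rotvec in tool axes
import sys
from h import *
from scipy.spatial.transform import Rotation as R
def cur():
    o=telemetry.get_obs(); return np.array(o["tool_pos"])*1e3,R.from_euler("xyz",o["tool_rot"],degrees=True),o
if __name__=="__main__":
    x,y,z,a=map(float,sys.argv[1:5]); p,r,o=cur(); m=r.as_matrix()
    zx=np.array([np.cos(np.radians(a)),np.sin(np.radians(a)),0]); best=None
    for s in(1,-1):
        X=np.array([0,0,-1.]);Z=s*zx;Y=np.cross(Z,X); T=np.c_[X,Y,Z]
        rv=R.from_matrix(m.T@T).as_rotvec()
        if best is None or np.linalg.norm(rv)<np.linalg.norm(best): best=rv
    print("jaw axis now",np.round(np.degrees(np.arctan2(m[1,2],m[0,2])),2),"q7",o["qpos"].round(1)[-1],"tilt",np.round(np.degrees(np.arccos(-m[2,0])),2))
    print("shift",np.round(m.T@(np.array([x,y,z])-p),1).tolist(),"rot",np.round(best,4).tolist(),"F",o["force"].round(2),"t",o["time_s"])
E
python3 plan.py 541 -264 150 80
```

```text
top [ 541.1 -264.9] -7.16 0.037
scene [ 540.4 -263. ] -5.59 0.048
both [ 540.6 -264.4] -7.21 0.069
jaw axis now -64.11 q7 -3.3 tilt 0.0
shift [89.5, 371.5, -176.3] rot [0.6264, 0.0, 0.0] F [ 0.41 -0.78 -0.26] t 2.1
```

View pics/sp3.png

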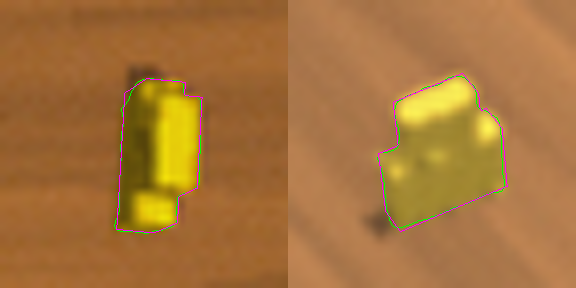

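```bash
python3 -m pendant '[[60,[89.5,371.5,-176.3],[0.574,0,0]],[60,[89.5,371.5,-176.3],[0.574,0,0]],[60,[89.5,371.5,-176.3],[0.574,0,0]],[60,[89.5,371.5,-176.3],[0.574,0,0]],[60,[89.5,371.5,-176.3],[0.574,0,0]],[60,[89.5,371.5,-176.3],[0.574,0,0]],[60,[89.5,371.5,-176.3],[0.574,0,0]],[60,[89.5,371.5,-176.3],[0.574,0,0]],[60,[89.5,371.5,-176.3],[0.574,0,0]],[60,[89.5,371.5,-176.3],[0.574,0,0]]]' 20; python3 plan.py 540.8 -264 150 83
```

```text
time_s: 2.93
tool_pos: [0.5366, -0.2691, 0.1519]
tool_rot: [53.4, 90.0, -43.6]
force: [0.6, 0.5, 0.6]
grip_width: 0.06
jaw axis now -97.01 q7 -76.0 tilt 0.05
shift [1.9, 3.5, -5.6] rot [-0.0002, 0.0005, -0.0007] F [0.6  0.53 0.58] t 2.9333
```

```bash
python3 -m pendant '[[60,[0,0,0],[0,0,0]],[60,[0,0,0],[0,0,0]],[60,[0,0,0],[0,0,0]]]'; python3 plan.py 540.8 -264 100 83; python3 - <<'E'
from h import *
for n in("top","scene"):
    c=optics.read_camera(n); q=proj(c,[[.54,-.264,.08]])[0].astype(int)
    cv2.imwrite(f"pics/a_{n}.png",cv2.resize(c["image"][max(q[1]-70,0):q[1]+70,q[0]-90:q[0]+90],None,fx=3,fy=3))
E
```

```text
time_s: 3.18
tool_pos: [0.5354, -0.2711, 0.1519]
tool_rot: [-33.6, 89.9, -130.6]
force: [-0.9, -0.2, 0.8]
grip_width: 0.0598
jaw axis now -96.98 q7 -75.8 tilt 0.05
shift [51.9, 4.5, -7.8] rot [0.0004, 0.0008, 0.0005] F [-0.9  -0.23  0.85] t 3.1833
```

View pics/a_top.png

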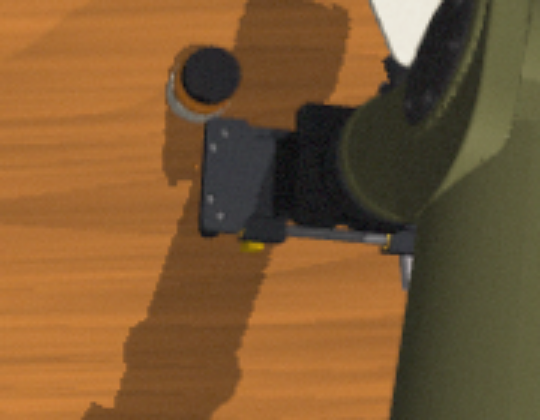

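View pics/a_scene.png

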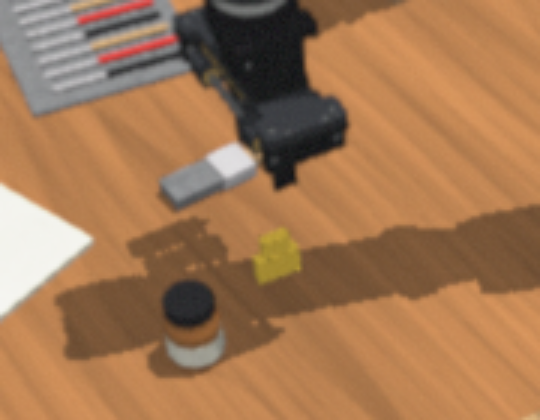

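```bash
python3 -m pendant '[[60,[30,4.5,-7.8],[0,0,0]],[60,[57,4.5,-7.8],[0,0,0]],[60,[57,4.5,-7.8],[0,0,0]],[60,[57,4.5,-7.8],[0,0,0]]]'; python3 plan.py 540.8 -264 44 83
```

```text
time_s: 3.62
tool_pos: [0.5391, -0.2648, 0.094]
tool_rot: [-95.3, 89.8, 167.5]
force: [0.4, -1.3, 0.4]
grip_width: 0.0597
jaw axis now -97.14 q7 -77.4 tilt 0.18
shift [50.0, 1.7, -0.9] rot [-0.0025, -0.0003, 0.0032] F [ 0.4  -1.33  0.41] t 3.6167
```

```bash
python3 -m pendant '[[60,[25,1.7,-0.9],[0,0,0]],[60,[50,1.7,-0.9],[0,0,0]],[60,[50,1.7,-0.9],[0,0,0]],[60,[50,1.7,-0.9],[0,0,0]]]'; python3 plan.py 540.8 -264 44 83
```

```text
time_s: 3.95
tool_pos: [0.5424, -0.2638, 0.0457]
tool_rot: [-68.5, 90.0, -165.6]
force: [-0.2, -0.5, -0.2]
grip_width: 0.06
jaw axis now -97.08 q7 -78.3 tilt 0.04
shift [1.7, -1.6, 0.4] rot [-0.0014, 0.0002, 0.0006] F [-0.17 -0.51 -0.22] t 3.95
```

```bash
python3 -m pendant '[[20,[1.5,0,0],[0,0,0]],[20,[1.5,0,0],[0,0,0]],[5,[1.5,0,0],[0,0,0]],[5,[1.5,0,0],[0,0,0]],[5,[1.5,0,0],[0,0,0]],[5,[1.5,0,0],[0,0,0]],[5,[1.5,0,0],[0,0,0]],[5,[1.5,0,0],[0,0,0]],[5,[1.5,0,0],[0,0,0]]]' 25; python3 plan.py 540.8 -264 150 83
```

```text
time_s: 4.7
tool_pos: [0.5428, -0.2629, 0.0434]
tool_rot: [-26.4, 90.0, -123.4]
force: [-0.1, -0.1, -0.4]
grip_width: 0.0119
jaw axis now -97.0 q7 -78.3 tilt 0.01
shift [-106.6, -1.9, 1.4] rot [0.0, 0.0001, 0.0] F [-0.12 -0.08 -0.37] t 4.7
```

```bash
python3 -m pendant '[[5,[-40,0,0],[0,0,0]],[5,[-80,0,0],[0,0,0]],[5,[-107,0,0],[0,0,0]],[5,[-107,0,0],[0,0,0]],[5,[-107,0,0],[0,0,0]]]'; python3 plan.py 578.6 187.1 150 81.7
```

```text
time_s: 5.12
tool_pos: [0.5441, -0.2634, 0.1526]
tool_rot: [68.3, 89.8, -28.7]
force: [-0.0, -0.3, -0.7]
grip_width: 0.0118
jaw axis now -97.0 q7 -76.9 tilt 0.25
shift [1.8, -20.7, -451.3] rot [0.0227, 0.0016, -0.004] F [-0.02 -0.27 -0.7 ] t 5.1167
```

```bash
python3 -m pendant '[[5,[0,-2,-35],[0.0227,0,0]],[5,[0,-4,-75],[0.0227,0,0]],[5,[0,-6,-115],[0.0227,0,0]],[5,[0,-8,-155],[0.0227,0,0]],[5,[0,-10,-195],[0.0227,0,0]],[5,[0,-12,-235],[0.0227,0,0]],[5,[0,-14,-275],[0.0227,0,0]],[5,[0,-16,-315],[0.0227,0,0]],[5,[0,-17,-350],[0.0227,0,0]],[5,[0,-18,-380],[0.0227,0,0]]]'; python3 -m pendant '[[5,[0,-1,-35],[0,0,0]],[5,[0,-3,-65],[0,0,0]],[5,[0,-3,-71],[0,0,0]],[5,[0,-3,-71],[0,0,0]],[5,[0,-3,-71],[0,0,0]],[5,[0,-3,-71],[0,0,0]]]';python3 plan.py 578.6 187.1 150 81.7
```

```text
time_s: 5.95
tool_pos: [0.5697, 0.1196, 0.1485]
tool_rot: [-89.6, 89.8, 172.2]
force: [1.0, 1.0, 0.5]
grip_width: 0.0118
time_s: 6.45
tool_pos: [0.5784, 0.1847, 0.1492]
tool_rot: [-34.6, 89.8, -133.1]
force: [-0.0, -0.3, -0.6]
grip_width: 0.0121
jaw axis now -98.44 q7 -125.8 tilt 0.15
shift [-0.8, -0.1, -2.4] rot [-0.0024, 0.0022, 0.0015] F [-0.01 -0.3  -0.62] t 6.45
```

```bash
python3 -m pendant '[[5,[35,0,-2.4],[0,0,0]],[5,[65,0,-2.4],[0,0,0]],[5,[65,0,-2.4],[0,0,0]],[5,[65,0,-2.4],[0,0,0]],[5,[65,0,-2.4],[0,0,0]]]'; python3 plan.py 578.6 187.1 84 81.7; python3 - <<'E'
from h import *
for n in("top","scene"):
    c=optics.read_camera(n); q=proj(c,[[.575,.16,.05]])[0].astype(int)
    cv2.imwrite(f"pics/b_{n}.png",cv2.resize(c["image"][max(q[1]-50,0):q[1]+50,q[0]-65:q[0]+65],None,fx=5,fy=5,interpolation=cv2.INTER_CUBIC))
E
```

```text
time_s: 6.87
tool_pos: [0.5799, 0.1886, 0.0867]
tool_rot: [97.8, 89.9, -0.6]
force: [0.5, 0.0, -0.2]
grip_width: 0.0118
jaw axis now -98.4 q7 -127.6 tilt 0.09
shift [2.7, -1.1, 1.7] rot [-0.0018, -0.0002, -0.0015] F [ 0.51  0.01 -0.16] t 6.8667
```

View pics/b_top.png

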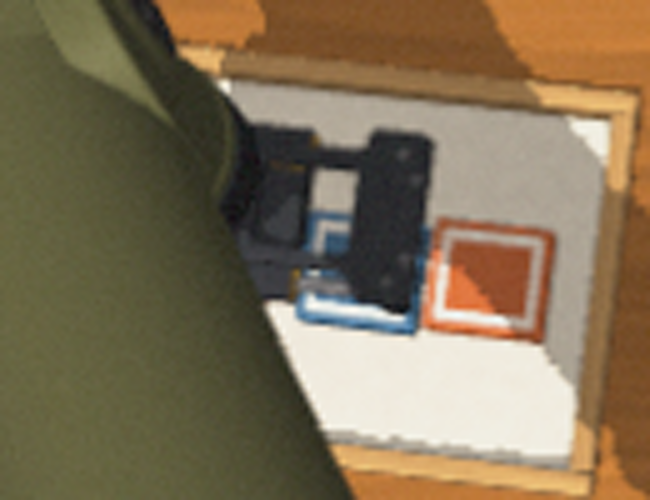

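View pics/b_scene.png

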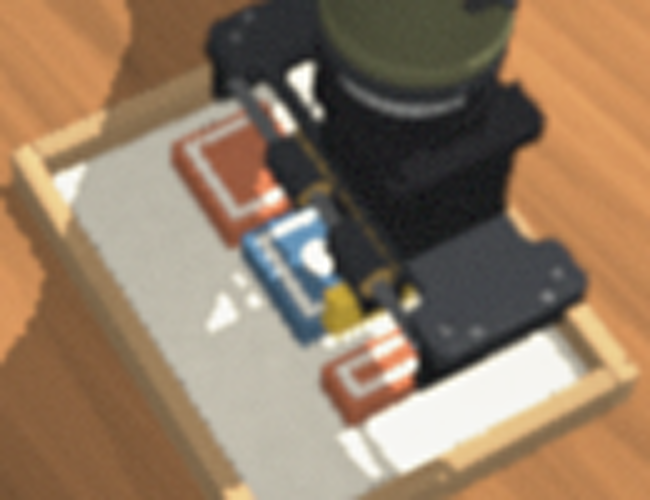

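```bash
cat > ov.py <<'E'
from fit import *
import sys
c=optics.read_camera("scene")
p,yaw,foot=(.5779,.1886),np.radians(-8.4),float(sys.argv[1])/1e3
q=proj(c,[[p[0],p[1],foot+.02]])[0];h=22;roi=[int(q[0]-h),int(q[1]-h),int(q[0]+h),int(q[1]+h)]
Z=14
im=cv2.resize(c["image"][roi[1]:roi[3],roi[0]:roi[2]],None,fx=Z,fy=Z,interpolation=cv2.INTER_CUBIC)
def wire(p,yaw,hx,hy,z0,z1,col):
    P=corners((p[0],p[1],yaw),[(hx,hy,z0,z1)])[0]
    Q=(proj(c,P)-[roi[0],roi[1]]+.5)*Z
    for i in range(8):
        for b in(1,2,4):
            if not i&b: cv2.line(im,tuple(int(v) for v in Q[i]),tuple(int(v) for v in Q[i|b]),col,1)
wire(p,yaw,.022,.006,foot,foot+.03,(255,0,255)); wire(p,yaw,.014,.006,foot+.03,foot+.052,(255,0,255))
wire((.5826,.2116),yaw,.028,.014,.008,.028,(0,255,0)); wire((.5698,.1485),np.radians(-9),.028,.03,.008,.028,(0,255,255))
cv2.imwrite(sys.argv[2],im)
E
python3 ov.py 43.3 pics/ov1.png
```

```text
(no output)
```

View pics/ov1.png

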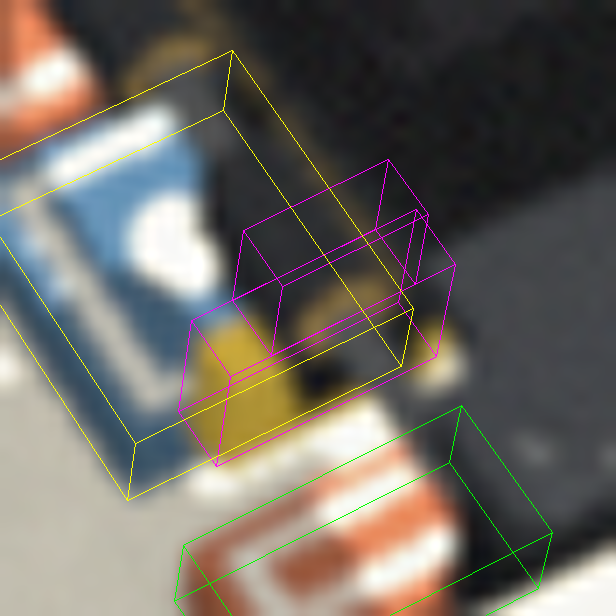

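```bash
python3 -m pendant '[[5,[6,-0.3,1.4],[0,0,0]],[5,[12,-0.3,1.4],[0,0,0]],[5,[18,-0.3,1.4],[0,0,0]],[5,[25,-0.3,1.4],[0,0,0]],[5,[25,-0.3,1.4],[0,0,0]],[5,[25,-0.3,1.4],[0,0,0]]]'; python3 plan.py 579.4 187.3 52 81.7
```

```text
time_s: 7.52
tool_pos: [0.5778, 0.1881, 0.0594]
tool_rot: [-68.1, 89.9, -166.4]
force: [0.2, 0.5, 0.0]
grip_width: 0.012
jaw axis now -98.29 q7 -128.2 tilt 0.1
shift [7.4, 1.7, 0.5] rot [0.0001, 0.0007, 0.0016] F [0.22 0.51 0.04] t 7.5167
```

```bash
python3 -m pendant '[[5,[3,1,0.5],[0,0,0]],[5,[6,1,0.5],[0,0,0]],[5,[6,1,0.5],[0,0,0]],[5,[6,1,0.5],[0,0,0]]]'; python3 plan.py 579.4 187.3 52 81.7
```

```text
time_s: 7.85
tool_pos: [0.5793, 0.1875, 0.0542]
tool_rot: [-50.1, 90.0, -148.4]
force: [-0.2, -0.3, -0.2]
grip_width: 0.012
jaw axis now -98.3 q7 -128.3 tilt 0.02
shift [2.2, 0.2, 0.2] rot [-0.0001, 0.0002, 0.0002] F [-0.21 -0.27 -0.15] t 7.85
```

```bash
python3 -m pendant '[[5,[1.5,0,0],[0,0,0]],[5,[1.5,0,0],[0,0,0]],[5,[2.5,0,0],[0,0,0]],[5,[2.5,0,0],[0,0,0]]]'; python3 plan.py 579.4 187.3 51.4 81.7
```

```text
time_s: 8.18
tool_pos: [0.5792, 0.1876, 0.0518]
tool_rot: [-42.8, 90.0, -141.1]
force: [0.7, -0.8, 0.4]
grip_width: 0.012
jaw axis now -98.3 q7 -128.4 tilt 0.01
shift [0.4, 0.2, 0.2] rot [0.0, 0.0002, 0.0002] F [ 0.68 -0.76  0.37] t 8.1833
```

```bash
python3 -m pendant '[[5,[0.7,0,0],[0,0,0]],[5,[0.7,0,0],[0,0,0]],[5,[0.7,0,0],[0,0,0]]]'; python3 -m pendant '[[5,[0.7,0,0],[0,0,0]],[5,[0.7,0,0],[0,0,0]],[5,[0.7,0,0],[0,0,0]]]'; python3 plan.py 579.4 187.3 51.4 81.7
```

```text
time_s: 8.43
tool_pos: [0.5795, 0.1877, 0.0515]
tool_rot: [97.0, 90.0, -1.3]
force: [-1.0, -0.5, 0.2]
grip_width: 0.0119
time_s: 8.68
tool_pos: [0.5795, 0.1876, 0.0514]
tool_rot: [61.3, 90.0, -37.0]
force: [-1.3, -0.9, 5.4]
grip_width: 0.0122
jaw axis now -98.3 q7 -128.4 tilt 0.03
shift [0.0, -0.1, 0.3] rot [-0.0, 0.0003, -0.0005] F [-1.33 -0.89  5.45] t 8.6833
```

```bash
python3 -m pendant '[[13,[-0.6,0,0],[0,0,0]],[15,[-0.6,0,0],[0,0,0]],[18,[-0.6,0,0],[0,0,0]],[24,[-0.6,0,0],[0,0,0]],[30,[-0.6,0,0],[0,0,0]],[40,[-0.6,0,0],[0,0,0]]]'; python3 -m pendant '[[40,[-20,0,0],[0,0,0]],[40,[-45,0,0],[0,0,0]],[50,[-80,0,0],[0,0,0]],[60,[-110,0,0],[0,0,0]],[60,[-110,0,0],[0,0,0]],[60,[-110,0,0],[0,0,0]]]'; python3 plan.py 571 147.5 150 -8.3;python3 - <<'E'
from h import *
for n in("top","scene"):
    c=optics.read_camera(n); q=proj(c,[[.575,.16,.05]])[0].astype(int)
    cv2.imwrite(f"pics/d_{n}.png",cv2.resize(c["image"][max(q[1]-50,0):q[1]+50,q[0]-65:q[0]+65],None,fx=5,fy=5,interpolation=cv2.INTER_CUBIC))
E
```

```text
time_s: 9.18
tool_pos: [0.5792, 0.1875, 0.0509]
tool_rot: [-62.3, 90.0, -160.6]
force: [0.4, -0.7, -0.5]
grip_width: 0.0294
time_s: 9.68
tool_pos: [0.5807, 0.1882, 0.1635]
tool_rot: [110.6, 89.7, 12.2]
force: [0.4, -0.4, -1.7]
grip_width: 0.0564
jaw axis now -98.31 q7 -125.7 tilt 0.27
shift [13.4, -3.8, 41.7] rot [1.5707, -0.0047, -0.0021] F [ 0.35 -0.36 -1.68] t 9.6833
```

View pics/d_scene.png

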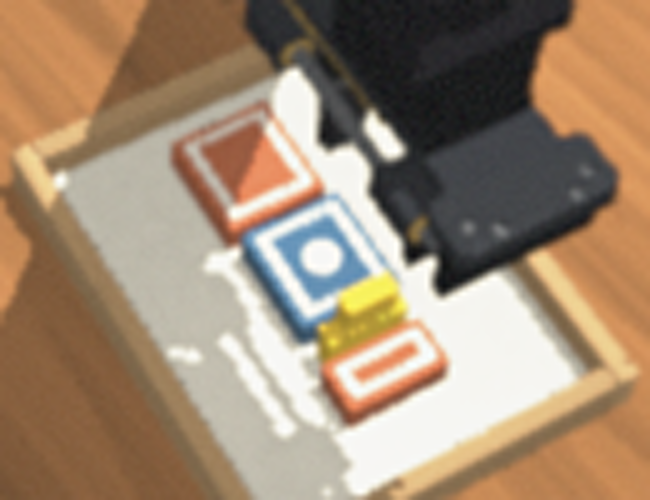

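View pics/d_top.png

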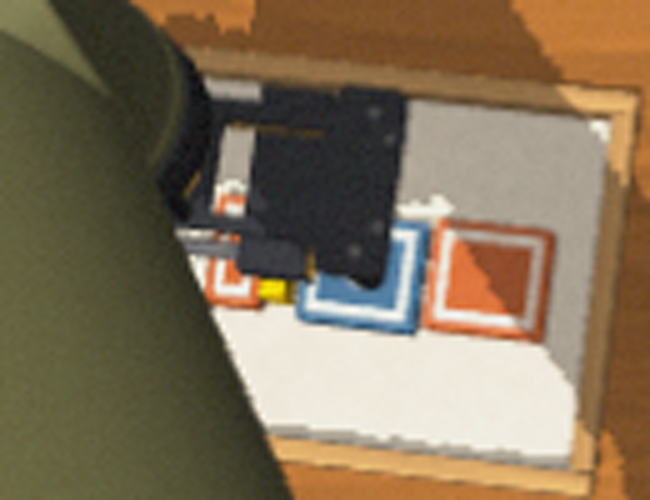

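```bash
python3 -m pendant '[[80,[10,-1.8,40],[-0.12,0,0]],[80,[10,-1.8,40],[-1.5707,0,0]],[80,[10,-1.8,40],[-1.5707,0,0]],[80,[10,-1.8,40],[-1.5707,0,0]],[80,[10,-1.8,40],[-1.5707,0,0]],[80,[10,-1.8,40],[-1.5707,0,0]],[80,[10,-1.8,40],[-1.5707,0,0]],[80,[10,-1.8,40],[-1.5707,0,0]],[80,[10,-1.8,40],[-1.5707,0,0]],[80,[10,-1.8,40],[-1.5707,0,0]]]' 30; python3 plan.py 572.9 147.8 90 -8.3
```

```text
time_s: 10.62
tool_pos: [0.5706, 0.1479, 0.1491]
tool_rot: [-145.4, 89.8, -172.0]
force: [0.4, -0.3, -0.1]
grip_width: 0.08
jaw axis now -26.64 q7 -53.0 tilt 0.2
shift [59.1, 1.0, 2.3] rot [-0.3201, -0.0031, 0.0015] F [ 0.4  -0.27 -0.14] t 10.6167
```

```bash
python3 -m pendant '[[80,[20,1,2.3],[-0.12,0,0]],[80,[40,1,2.3],[-0.24,0,0]],[80,[57,1,2.3],[-0.32,0,0]],[80,[57,1,2.3],[-0.32,0,0]],[80,[57,1,2.3],[-0.32,0,0]],[80,[57,1,2.3],[-0.32,0,0]]]'; python3 plan.py 572.9 147.8 31 -8.3;python3 - <<'E'
from h import *
for n in("top","scene"):
    c=optics.read_camera(n); q=proj(c,[[.575,.16,.05]])[0].astype(int)
    cv2.imwrite(f"pics/e_{n}.png",cv2.resize(c["image"][max(q[1]-50,0):q[1]+50,q[0]-65:q[0]+65],None,fx=5,fy=5,interpolation=cv2.INTER_CUBIC))
E
```

```text
time_s: 11.12
tool_pos: [0.5743, 0.1482, 0.0942]
tool_rot: [160.8, 90.0, 152.0]
force: [-0.1, -0.9, 0.2]
grip_width: 0.08
jaw axis now -8.78 q7 -38.0 tilt 0.03
shift [63.2, -0.7, -1.3] rot [-0.0084, -0.0004, -0.0002] F [-0.12 -0.91  0.24] t 11.1167
```

View pics/e_scene.png

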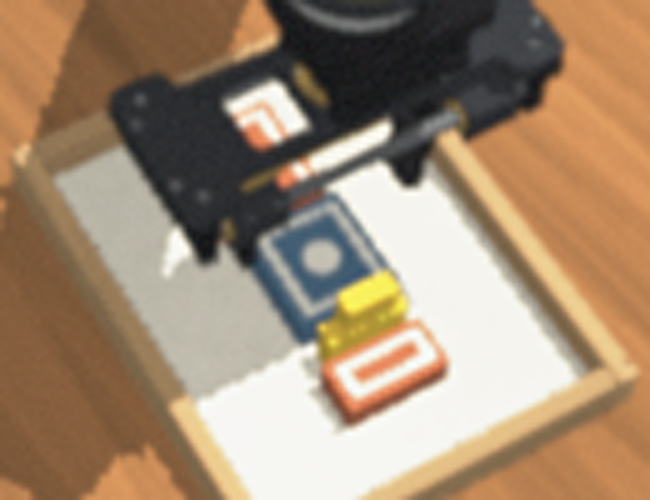

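View pics/e_top.png

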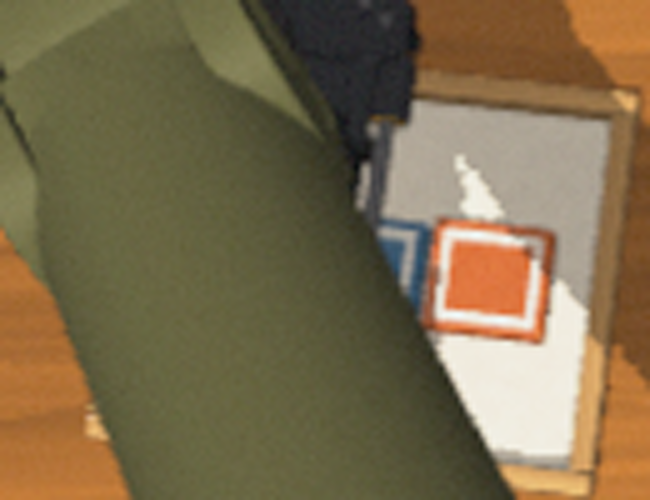

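```bash
python3 -m pendant '[[80,[20,-0.7,-1.3],[-0.008,0,0]],[80,[40,-0.7,-1.3],[-0.008,0,0]],[80,[52,-0.7,-1.3],[-0.008,0,0]],[80,[62,-0.7,-1.3],[-0.008,0,0]],[80,[62,-0.7,-1.3],[-0.008,0,0]],[80,[62,-0.7,-1.3],[-0.008,0,0]]]'; python3 plan.py 572.9 147.8 29.5 -8.3
```

```text
time_s: 11.72
tool_pos: [0.573, 0.1478, 0.0323]
tool_rot: [154.3, 90.0, 146.1]
force: [0.4, -0.1, -0.0]
grip_width: 0.0803
jaw axis now -8.21 q7 -39.8 tilt 0.01
shift [2.8, -0.0, -0.1] rot [0.0016, -0.0001, -0.0001] F [ 0.41 -0.12 -0.05] t 11.7167
```

```bash
python3 -m pendant '[[80,[2.5,0,0],[0.0016,0,0]],[70,[2.5,0,0],[0.0016,0,0]],[64,[2.5,0,0],[0.0016,0,0]],[60,[2.5,0,0],[0.0016,0,0]],[57,[2.5,0,0],[0.0016,0,0]],[50,[2.5,0,0],[0.0016,0,0]],[50,[2.5,0,0],[0.0016,0,0]],[50,[2.5,0,0],[0.0016,0,0]],[50,[2.5,0,0],[0.0016,0,0]]]' 30; python3 plan.py 572.9 147.8 29.5 -8.3; python3 - <<'E'
from h import *
n="scene"
c=optics.read_camera(n); q=proj(c,[[.575,.16,.05]])[0].astype(int)
cv2.imwrite(f"pics/g_{n}.png",cv2.resize(c["image"][max(q[1]-50,0):q[1]+50,q[0]-65:q[0]+65],None,fx=5,fy=5,interpolation=cv2.INTER_CUBIC))
E
```

```text
time_s: 12.47
tool_pos: [0.5727, 0.1477, 0.0298]
tool_rot: [-138.6, 90.0, -146.9]
force: [-1.7, 0.5, 2.8]
grip_width: 0.0556
jaw axis now -8.29 q7 -40.0 tilt 0.02
shift [0.3, 0.1, 0.2] rot [0.0001, -0.0003, 0.0002] F [-1.73  0.48  2.77] t 12.4667
```

View pics/g_scene.png

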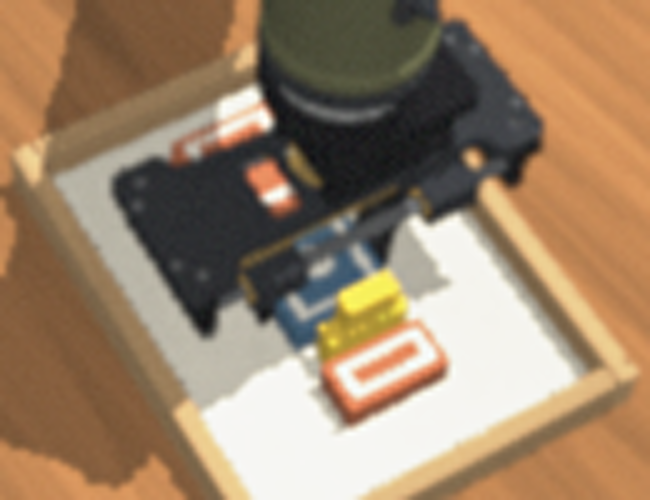

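```bash
python3 -m pendant '[[50,[0,1.5,0],[0,0,0]],[50,[0,3,0],[0,0,0]],[50,[0,4.5,0],[0,0,0]],[50,[0,5,0],[0,0,0]],[50,[0,5,0],[0,0,0]]]' 35; python3 plan.py 572.9 147.8 29.5 -8.3;  python3 -m pendant '[[50,[0,0.5,0],[0,0,0]],[50,[0,1,0],[0,0,0]],[50,[0,1,0],[0,0,0]],[50,[0,1,0],[0,0,0]]]';python3 plan.py 572.9 147.8 29.5 -8.3
```

```text
time_s: 12.93
tool_pos: [0.5742, 0.1526, 0.0298]
tool_rot: [4.4, 89.9, -3.9]
force: [0.2, -1.3, 3.7]
grip_width: 0.0556
jaw axis now -8.3 q7 -40.5 tilt 0.06
shift [0.3, -4.9, -0.6] rot [0.0001, 0.0011, -0.0001] F [ 0.18 -1.29  3.68] t 12.9333
time_s: 13.27
tool_pos: [0.5742, 0.1534, 0.0298]
tool_rot: [-7.8, 90.0, -16.1]
force: [0.8, -1.9, 2.7]
grip_width: 0.0557
jaw axis now -8.31 q7 -40.6 tilt 0.04
shift [0.3, -5.7, -0.4] rot [-0.0002, 0.0008, 0.0001] F [ 0.77 -1.85  2.74] t 13.2667
```

```bash
python3 -m pendant '[[50,[0,0.5,0],[0,0,0]],[50,[0,1,0],[0,0,0]],[50,[0,1,0],[0,0,0]],[50,[0,1,0],[0,0,0]]]';  python3 -m pendant '[[50,[0,0.5,0],[0,0,0]],[50,[0,0.5,0],[0,0,0]],[50,[0,0.5,0],[0,0,0]]]'
```

```text
time_s: 13.6
tool_pos: [0.5741, 0.1545, 0.0298]
tool_rot: [-12.6, 90.0, -20.9]
force: [0.3, -2.9, 5.0]
grip_width: 0.0555
time_s: 13.85
tool_pos: [0.5741, 0.1549, 0.0298]
tool_rot: [-52.1, 90.0, -60.4]
force: [-0.0, -2.6, 6.0]
grip_width: 0.0555
```

```bash
python3 -m pendant '[[50,[0,0.5,0],[0,0,0]],[50,[0,0.5,0],[0,0,0]],[50,[0,0.5,0],[0,0,0]]]'
```

```text
time_s: 14.1
tool_pos: [0.5741, 0.1551, 0.0297]
tool_rot: [-90.3, 90.0, -98.6]
force: [0.2, -4.3, 6.0]
grip_width: 0.0558
```

```bash
for i in 1 2; do :; done; python3 -m pendant '[[50,[0,0.5,0],[0,0,0]],[50,[0,0.5,0],[0,0,0]],[50,[0,0.5,0],[0,0,0]]]'; python3 -m pendant '[[50,[0,0.5,0],[0,0,0]],[50,[0,0.5,0],[0,0,0]],[50,[0,0.5,0],[0,0,0]]]'
```

```text
time_s: 14.35
tool_pos: [0.5741, 0.1551, 0.0298]
tool_rot: [-95.3, 89.9, -103.6]
force: [0.2, -4.0, 6.7]
grip_width: 0.056
time_s: 14.6
tool_pos: [0.5741, 0.1552, 0.0297]
tool_rot: [-98.7, 89.9, -107.0]
force: [-0.8, -5.4, 7.9]
grip_width: 0.0555
```

```bash
python3 -m pendant '[[50,[0,0.5,0],[0,0,0]],[50,[-0.3,1,0],[0,0,0]],[50,[-0.3,1,0],[0,0,0]],[50,[-0.3,1,0],[0,0,0]]]'; python3 -m pendant '[[50,[0,0.5,0],[0,0,0]],[50,[-0.3,1,0],[0,0,0]],[50,[-0.3,1,0],[0,0,0]],[50,[-0.3,1,0],[0,0,0]]]' 40
```

```text
time_s: 14.93
tool_pos: [0.5741, 0.1552, 0.0298]
tool_rot: [-99.7, 89.8, -108.1]
force: [0.1, -7.0, 7.3]
grip_width: 0.056
time_s: 15.27
tool_pos: [0.5741, 0.1553, 0.0298]
tool_rot: [-102.6, 89.7, -110.9]
force: [-2.0, -7.6, 5.7]
grip_width: 0.0558
```

```bash
python3 -m pendant '[[50,[0,0.5,0],[0,0,0]],[50,[0,1,0],[0,0,0]],[50,[0,1.5,0],[0,0,0]],[50,[0,1.5,0],[0,0,0]],[50,[0,1.5,0],[0,0,0]]]'; python3 -m pendant '[[50,[0,0.4,0],[0,0,0]],[50,[0,0.8,0],[0,0,0]],[50,[0,0.8,0],[0,0,0]],[50,[0,0.8,0],[0,0,0]]]'; python3 plan.py 572.9 147.8 29.5 -8.3; python3 - <<'E'
from h import *
for n in("top","scene"):
    c=optics.read_camera(n); q=proj(c,[[.575,.16,.05]])[0].astype(int)
    cv2.imwrite(f"pics/k_{n}.png",cv2.resize(c["image"][max(q[1]-50,0):q[1]+50,q[0]-65:q[0]+65],None,fx=5,fy=5,interpolation=cv2.INTER_CUBIC))
E
```

```text
time_s: 15.68
tool_pos: [0.5741, 0.1553, 0.0298]
tool_rot: [-102.7, 89.6, -111.1]
force: [-2.2, -9.3, 8.0]
grip_width: 0.0556
time_s: 16.02
tool_pos: [0.5741, 0.1553, 0.0298]
tool_rot: [-102.7, 89.5, -111.1]
force: [-2.7, -12.0, 8.1]
grip_width: 0.0556
jaw axis now -8.42 q7 -41.3 tilt 0.5
shift [0.4, -7.6, -0.1] rot [-0.0021, -0.0019, 0.0085] F [ -2.73 -11.97   8.14] t 16.0167
```

View pics/k_scene.png

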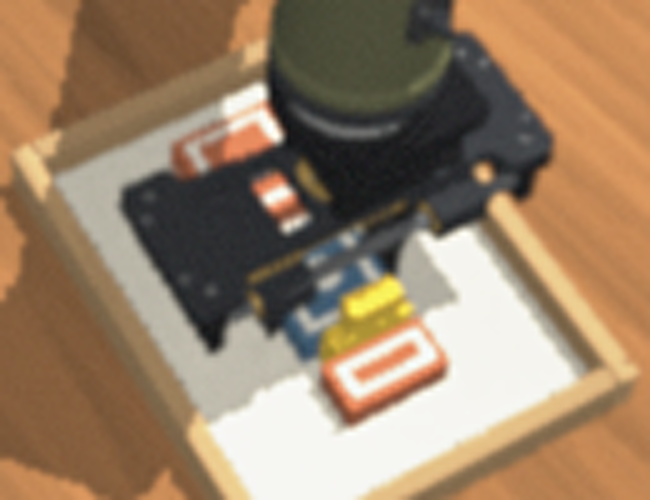

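```bash
python3 - <<'E'
s=open('h.py').read()
t=open('ov.py').read()
t=t.replace('p,yaw,foot=(.5779,.1886),np.radians(-8.4)','p,yaw,foot=(.57325+.044*.1445,.14825+.044*.9895),np.radians(-8.35)').replace('(.5698,.1485),np.radians(-9)','(.57325+.008*.1445,.14825+.008*.9895),yaw')
open('ov2.py','w').write(t)
E
python3 ov2.py 8 pics/ov2.png; python3 - <<'E'
from h import *
print(telemetry.get_obs()["force"],telemetry.get_obs()["tool_pos"])
E
```

```text
[ -3.81992349 -12.23907681   8.44872229] [0.57411983 0.15526704 0.02978028]
```

View pics/ov2.png

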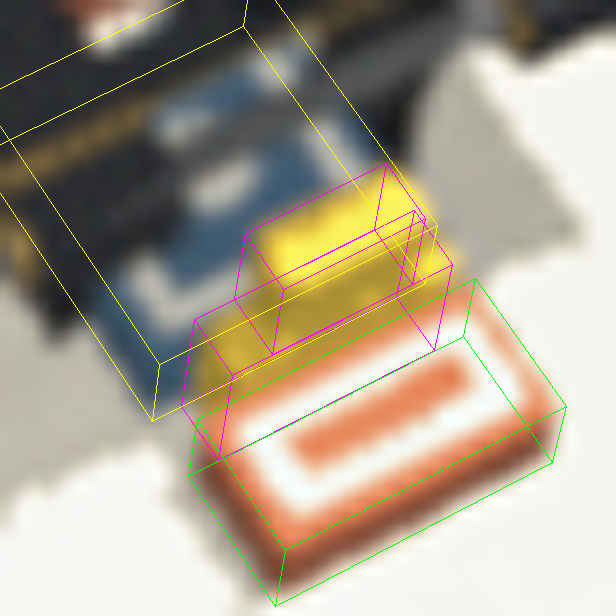

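```bash
python3 -m pendant '[[50,[0,0,0],[0,0,0]],[50,[0,0,0],[0,0,0]],[50,[0,0,0],[0,0,0]],[50,[0,0,0],[0,0,0]],[50,[0,0,0],[0,0,0]],[50,[0,0,0],[0,0,0]],[50,[0,0,0],[0,0,0]],[50,[0,0,0],[0,0,0]]]'; python3 plan.py 572.9 147.8 29.5 -8.3
```

```text
time_s: 16.83
tool_pos: [0.5741, 0.1553, 0.0298]
tool_rot: [-103.1, 89.5, -111.5]
force: [-3.9, -12.6, 8.6]
grip_width: 0.0553
jaw axis now -8.42 q7 -41.3 tilt 0.5
shift [0.3, -7.6, -0.1] rot [-0.002, -0.002, 0.0085] F [ -3.95 -12.64   8.65] t 16.8333
```

Position and force are holding steady, so I'm handing the job in.

```bash
python3 -c "
from cell import env
env.sign_off()"
```

```text
the job is handed in; nothing more can be done
```

I handed the job in at about 16.8 s of the 54 s limit; no verdict is reported, so the result below rests on my own checks.

**What I did:**
- I found the tiles and the spacer from both cameras. The two views differed by about 1 to 2 mm, so I used their average.
- I stood the spacer in the 20 mm joint beside the narrow tile, felt it touch the floor at about 5 N, and let go.
- I gripped the blue tile across its free edges, with the jaws square to the row and centred on it. I then slid the tile against the spacer in small steps.

**Last checks:**
- **Push:** the tile stalled about 7.6 mm along, where contact was expected, and stayed there. The force along the row was steady at about 13 N. Part of that is floor friction, so the push on the spacer itself is probably nearer 10 N.
- **Grip and alignment:** the gripper still held the tile (opening 55.3 mm, grip set to 40 N). The jaws were within about 0.2° of the row direction, and the tool leaned 0.5°.
- **Spacer:** in the scene picture it stood upright between the two tiles, about 2 mm off the middle of the joint.
- **Other objects:** my moves kept clear of the jar, brush and bowl, but I did not measure them again at the end.

**What was less certain:**
- The arm hid the joint from the top camera at the end, so the final check rests on one view plus the arm's own readings.
- There was about 9 N of downward load and about 2 N sideways on the tile.

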